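Rake the tumbling chips out over the drying deck

ROBOT

A 7-joint arm with a two-finger parallel gripper is mounted at the origin on a cart in front of the work surface, level with it; the furniture and walls round the work are solid. World frame = base frame: x ahead of the robot, y to its left, z up, the work surface at z = 0. Lengths are in m, angles in rad, forces in N, time in s.
With the tool pointing down it reaches from about 0.425 to 0.975 m from the base axis. Payload 16.7 kg.
Tool frame: the origin (TCP) lies midway between the tips of the shut fingers; the grasp point (between the pads) lies 19 mm behind it; z points along the fingers, y is the line along which they close (so a half turn about z gives the same grasp; the last joint's range is limited). The gripper opens to 85 mm and grips with 20 to 120 N. Pads are 22 mm wide; open, the fingers measure 114 mm over their backs; the gripper's body (76 mm by 85 mm) begins 54 mm behind the grasp point. The pads swing forward as they close: fully open they stand 13 mm farther back than shut.
Start: joints at [1.085, 0.426, 0.074, 1.606, -0.034, 1.111, -0.067], TCP at [0.222, -0.637, 0.198] pointing down, gripper open.
Joint ranges: [-2.85, 2.85], [-0.5, 2.14], [-1.23, 1.37], [0.21, 2.46], [-1.02, 4.16], [0.16, 2.05], [-2.73, 2.73]. Speed limits (rad/s): [1.89, 1.89, 2.39, 2.39, 3.01, 3.01, 3.01].

INTERFACE

Orientations are given as a unit quaternion [x, y, z, w].
In Python, from bench import arm gives the robot as it stands.
- The arm moves only by the tool jog_arm, never from a script. Its argument "increments" is a list of rows, each a list of 6 numbers: the shift along the tool's x, y, z in a scale on which 1.0 is 0.5 m, then the turn, a rotation vector about the tool's x, y, z in fractions of the full range, 1 being 90 degrees. In form: [[tx, ty, tz, rx, ry, rz], ...]. A call has 1 to 8 rows; each row is the pose to reach, as a shift and turn from the pose commanded when the call began, along the tool's axes at that moment; what a row does not reach only later rows make up. A row lasts 1/12 s, in which the tool goes at most 41.7 mm and 7.16 degrees, less where a joint would pass 70% of its speed; a pose out of reach is approached as far as the arm can. A shift or turn number past 1, either way, is cut back to 1. A call with a gripper value outside its range is refused whole. "claw" is the finger opening in m, from 0 to 0.0854, set as the call begins (left out, the last holds). The fingers move at their own pace and stop on an object; the grip force is fixed at half the most. Time passes only in rows, so rows that repeat a pose let the fingers close. It gives the time, the measured TCP pose, the force, the opening and the grip force at its end, in the units of the state.
- arm.get_obs(): the state, without advancing time (a new reading comes with each control period).
- arm.snapshot(name): name is "side" or "top" or "wrist"; returns a dict with "frame" (480x640x3 uint8, red, green, blue), "depth" (480x640 float32, m along the optical axis (not along the pixel's ray), 0 where there is no reading), "mtx" (3x3 intrinsics, pixels), "R" (3x3) and "t" (3): a world point X has camera coordinates R X + t. Camera axes: x right, y down, z forward; pixel columns grow to the right and rows downward; lengths in m; the calibration is good to about 2 mm. The wrist camera is an equidistant fisheye: a pixel r from the principal point sees the ray r / f radians off the axis. A picture is of the moment at which its call begins.
- arm.close_job(): hands the job in; it is judged then, once.
Trained networks look in a picture, given as the dict that the camera call returned (one of the last four; its "shot" number tells which), for a name from the list of things; names that differ only in an ending like _2 or _b are one class to them, and where a whole thing is asked for, a point or a joint stands for the part that bears it (a point fixed in the world has none). Each returns a list of dicts, best first, with "confidence" (0 to 1); they miss things now and then, are a little off and sometimes report something else, mostly with a low value. They report only what shows in the picture. A call takes as long as a camera call. They do not tell look-alikes from the thing itself.
- arm.silhouettes(picture, target): "region" (480x640 bool, what is visible of it) and "bbox" ([left, top, right, bottom] in pixels, round what is visible of it).
- arm.mark_of(picture, target): "at" ([column, row] in pixels: a listed point, or the origin of a listed thing).
The state is a dict: "t": time; "joint_positions": joint angles; "joint_vel": joint speeds; "tau": joint torques, N m; "position": TCP position; "ee_rot": TCP orientation; "wrist_force": force on the tool from outside, world axes, zero at the start; "wrist_torque": the same for the moment, N m; "width": finger opening in m; "grasp_force": force on a finger pad.
Only numpy, scipy, OpenCV 4.12 (cv2) and the standard library are available. Lean on these libraries where they do the work, as an engineer would, in place of code of your own. Each camera call takes 0.05 s, during which the arm holds its last target. There are 200 camera calls.

TASK

Take the rake from its holder and rake the green tumbling chips, crowded at one end of the blue tray, out along the tray into an even single layer, so that each marked third has at least two chips lying flat on the deck. Rake towards the empty end right into the last third, keeping the teeth on the sprung deck with a steady, light pressure of about 5 N as you draw (never more than 12 N). Then stand the rake back in its holder, teeth down and fully home; do not touch the chips with the fingers, keep them all in the tray, and leave everything else alone.

Things in the scene. Friction and masses are not known exactly. Their poses are not given: they have to be found in the camera images.
- tray: blue rectangular tray fixed to the bench; origin under its centre on the bench top. Inside 100 mm (x) by 270 mm (y, its long side); walls 6 mm thick, rim 40 mm above the bench. White marks on both long rims at y = -45 and +45 mm part it into thirds; the chips start crowded in the third at its -y end.
- deck: slotted aluminium floor of the tray, 98 x 268 mm; origin: centre of its upper face, about 22 mm above the bench (weight unknown). It may lie a few degrees out of level. On springs: yields 1 mm per 10 N at the middle and also rocks about the tray's x (12 N m/rad), so 1 mm per 2 N at 70 mm from the middle. The teeth must bear on it with 2 to 12 N, best about 5; more bends it.
- holder: black holder fixed to the bench, 36 mm deep pocket open at the top, inside 93 mm (x) by 20 mm (y), the pads in it that carry the outer teeth 6 mm and its rim 42 mm above the bench; origin under its centre. The rake stands in it teeth down, head along the holder's x.
- rake: hand rake, 122 mm high, 0.2 to 0.33 kg; origin amid its five tooth tips, z up the handle. Head bar 84 mm (x) by 12 mm (y), 30 to 42 mm above the tips; teeth 19 mm apart, the outer ones at x = +-38 mm, 5 mm wide, 4 mm thick (y). Drawn along its y. Wooden handle block 36 mm (x) by 24 mm (y), 64 to 122 mm above the tips.
- rake_grip (a point): point on the rake's axis to grip it at, 95 mm above the tooth tips; close the fingers along the rake's y on the 24 mm thickness
- chip1: green cone-shaped tumbling chip, 22 mm across at the base, 16 mm at the top, 14 mm high, origin under its base; stands at the start in one of three uneven rows of three across the tray, rows about 31 mm apart, the first by the tray's -y end wall
- chip2: green cone-shaped tumbling chip, 22 mm across at the base, 16 mm at the top, 14 mm high, origin under its base; stands at the start in one of three uneven rows of three across the tray, rows about 31 mm apart, the first by the tray's -y end wall
- chip3: green cone-shaped tumbling chip, 22 mm across at the base, 16 mm at the top, 14 mm high, origin under its base; stands at the start in one of three uneven rows of three across the tray, rows about 31 mm apart, the first by the tray's -y end wall
- chip4: green cone-shaped tumbling chip, 22 mm across at the base, 16 mm at the top, 14 mm high, origin under its base; stands at the start in one of three uneven rows of three across the tray, rows about 31 mm apart, the first by the tray's -y end wall
- chip5: green cone-shaped tumbling chip, 22 mm across at the base, 16 mm at the top, 14 mm high, origin under its base; stands at the start in one of three uneven rows of three across the tray, rows about 31 mm apart, the first by the tray's -y end wall
- chip6: green cone-shaped tumbling chip, 22 mm across at the base, 16 mm at the top, 14 mm high, origin under its base; stands at the start in one of three uneven rows of three across the tray, rows about 31 mm apart, the first by the tray's -y end wall
- chip7: green cone-shaped tumbling chip, 22 mm across at the base, 16 mm at the top, 14 mm high, origin under its base; stands at the start in one of three uneven rows of three across the tray, rows about 31 mm apart, the first by the tray's -y end wall
- chip8: green cone-shaped tumbling chip, 22 mm across at the base, 16 mm at the top, 14 mm high, origin under its base; stands at the start in one of three uneven rows of three across the tray, rows about 31 mm apart, the first by the tray's -y end wall
- chip9: green cone-shaped tumbling chip, 22 mm across at the base, 16 mm at the top, 14 mm high, origin under its base; stands at the start in one of three uneven rows of three across the tray, rows about 31 mm apart, the first by the tray's -y end wall
- valve_spring_a: bystander: steel coil spring standing upright, 34 mm across, 45 mm high; origin under its centre
- valve_spring_b: bystander: steel coil spring standing upright, 35 mm across, 48 mm high; origin under its centre
There are look-alikes about, which are no part of the job. Leave any purple look-alike of the rake alone.

How it is judged:
On the way, in this order (a step that is already met when the one before it is completed fails the run):
1. the rake is lifted out of its holder (height (world z) of rake above 0.06 m), for 0.1 s.
2. the teeth are set down on the deck with 2 to 12 N in the crowded third (contact force between rake and deck between 2 and 12 N and horizontal distance between rake and tray below 0.16 m and y of rake in the frame of tray below -0.045 m), for 0.1 s.
3. the teeth are drawn over the middle third with 2 to 12 N on the deck (contact force between rake and deck between 2 and 12 N and horizontal distance between rake and tray below 0.16 m and y of rake in the frame of tray between -0.03 and 0.03 m), for 0.3 s.
4. the teeth are drawn on to the last third (10 mm short of its mark or beyond) with 2 to 12 N on the deck (contact force between rake and deck between 2 and 12 N and horizontal distance between rake and tray below 0.16 m and y of rake in the frame of tray above 0.035 m), for 0.3 s.
At the end, for the whole second after the job is handed in: at least two chip centres in each third of the tray; all chips inside it, at rest, flat on the deck (base under 30 mm above the bench, tilt under 0.2 rad); rake at rest in its holder: within 10 mm of centre, tips under 14 mm high, tilt under 0.36 (may lean), head within 0.15 of the holder's x (((y of any of chip1, chip2, chip3, chip4 in the frame of tray below -0.045 m and y of any of chip5, chip6, chip7, chip8, chip9 in the frame of tray below -0.045 m) or (y of any of chip1, chip2 in the frame of tray below -0.045 m and y of any of chip3, chip4 in the frame of tray below -0.045 m) or y of each of chip1, chip2 in the frame of tray below -0.045 m or y of each of chip3, chip4 in the frame of tray below -0.045 m or (y of any of chip5, chip6 in the frame of tray below -0.045 m and y of any of chip7, chip8, chip9 in the frame of tray below -0.045 m) or y of each of chip5, chip6 in the frame of tray below -0.045 m or (y of chip7 in the frame of tray below -0.045 m and y of any of chip8, chip9 in the frame of tray below -0.045 m) or y of each of chip8, chip9 in the frame of tray below -0.045 m) and (((y of chip1 in the frame of tray between -0.045 and 0.045 m or y of chip2 in the frame of tray between -0.045 and 0.045 m or y of chip3 in the frame of tray between -0.045 and 0.045 m or y of chip4 in the frame of tray between -0.045 and 0.045 m) and (y of chip5 in the frame of tray between -0.045 and 0.045 m or y of chip6 in the frame of tray between -0.045 and 0.045 m or y of chip7 in the frame of tray between -0.045 and 0.045 m or y of chip8 in the frame of tray between -0.045 and 0.045 m or y of chip9 in the frame of tray between -0.045 and 0.045 m)) or ((y of chip1 in the frame of tray between -0.045 and 0.045 m or y of chip2 in the frame of tray between -0.045 and 0.045 m) and (y of chip3 in the frame of tray between -0.045 and 0.045 m or y of chip4 in the frame of tray between -0.045 and 0.045 m)) or (y of chip1 in the frame of tray between -0.045 and 0.045 m and y of chip2 in the frame of tray between -0.045 and 0.045 m) or (y of chip3 in the frame of tray between -0.045 and 0.045 m and y of chip4 in the frame of tray between -0.045 and 0.045 m) or ((y of chip5 in the frame of tray between -0.045 and 0.045 m or y of chip6 in the frame of tray between -0.045 and 0.045 m) and (y of chip7 in the frame of tray between -0.045 and 0.045 m or y of chip8 in the frame of tray between -0.045 and 0.045 m or y of chip9 in the frame of tray between -0.045 and 0.045 m)) or (y of chip5 in the frame of tray between -0.045 and 0.045 m and y of chip6 in the frame of tray between -0.045 and 0.045 m) or (y of chip7 in the frame of tray between -0.045 and 0.045 m and (y of chip8 in the frame of tray between -0.045 and 0.045 m or y of chip9 in the frame of tray between -0.045 and 0.045 m)) or (y of chip8 in the frame of tray between -0.045 and 0.045 m and y of chip9 in the frame of tray between -0.045 and 0.045 m)) and ((y of any of chip1, chip2, chip3, chip4 in the frame of tray above 0.045 m and y of any of chip5, chip6, chip7, chip8, chip9 in the frame of tray above 0.045 m) or (y of any of chip1, chip2 in the frame of tray above 0.045 m and y of any of chip3, chip4 in the frame of tray above 0.045 m) or y of each of chip1, chip2 in the frame of tray above 0.045 m or y of each of chip3, chip4 in the frame of tray above 0.045 m or (y of any of chip5, chip6 in the frame of tray above 0.045 m and y of any of chip7, chip8, chip9 in the frame of tray above 0.045 m) or y of each of chip5, chip6 in the frame of tray above 0.045 m or (y of chip7 in the frame of tray above 0.045 m and y of any of chip8, chip9 in the frame of tray above 0.045 m) or y of each of chip8, chip9 in the frame of tray above 0.045 m) and x of chip1 in the frame of tray between -0.052 and 0.052 m and y of chip1 in the frame of tray between -0.137 and 0.137 m and z of each of chip1, chip2, chip3, chip4, chip5, chip6, chip7, chip8, chip9 in the frame of tray below 0.03 m and angle between each of chip1, chip2, chip3, chip4, chip5, chip6, chip7, chip8, chip9's own z axis and vertical below 0.2 rad and linear speed of each of chip1, chip2, chip3, chip4, chip5, chip6, chip7, chip8, chip9, rake below 0.02 m/s and x of chip2 in the frame of tray between -0.052 and 0.052 m and y of chip2 in the frame of tray between -0.137 and 0.137 m and x of chip3 in the frame of tray between -0.052 and 0.052 m and y of chip3 in the frame of tray between -0.137 and 0.137 m and x of chip4 in the frame of tray between -0.052 and 0.052 m and y of chip4 in the frame of tray between -0.137 and 0.137 m and x of chip5 in the frame of tray between -0.052 and 0.052 m and y of chip5 in the frame of tray between -0.137 and 0.137 m and x of chip6 in the frame of tray between -0.052 and 0.052 m and y of chip6 in the frame of tray between -0.137 and 0.137 m and x of chip7 in the frame of tray between -0.052 and 0.052 m and y of chip7 in the frame of tray between -0.137 and 0.137 m and x of chip8 in the frame of tray between -0.052 and 0.052 m and y of chip8 in the frame of tray between -0.137 and 0.137 m and x of chip9 in the frame of tray between -0.052 and 0.052 m and y of chip9 in the frame of tray between -0.137 and 0.137 m and horizontal distance between rake and holder below 0.01 m and height (world z) of rake below 0.014 m and angle between rake's own z axis and vertical below 0.36 rad and angle between the x axis of rake and the x axis of holder, either way round below 0.15 rad); the robot touches nothing.
It fails at once if the rake is pressed on the deck with more than 12 N (contact force between rake and deck above 12 N).
It fails at once if a chip is touched by the fingers (contact force between the fingers and chip1 above 0.3 N or contact force between the fingers and chip2 above 0.3 N or contact force between the fingers and chip3 above 0.3 N or contact force between the fingers and chip4 above 0.3 N or contact force between the fingers and chip5 above 0.3 N or contact force between the fingers and chip6 above 0.3 N or contact force between the fingers and chip7 above 0.3 N or contact force between the fingers and chip8 above 0.3 N or contact force between the fingers and chip9 above 0.3 N).
It fails at once if a coil spring beside the work is shoved more than 20 mm (distance of any of valve_spring_a, valve_spring_b from where it was at the start of the episode above 0.02 m).
It also fails if it takes over 69 s, if anything falls off the work surface, if the arm or the gripper's body presses on something with over 40 N, if the wrist force passes 120 N, or if a joint passes its speed limit or range.

## Working session

There is one attempt and no reset: what is moved stays moved. The work goes in short steps, Python scripts to look and compute and a tool call to move; the robot and the scene stay as the last step left them, time stands still between calls to the robot, and variables do not carry over. Pictures are saved under pics/ and viewed, at most 10 in all, crops included, and the job is handed in when it is done.

Besides the shell and the picture viewer there is one more tool, called after ">>>" as name([rows], argument=value, ...), one row to a line, values as JSON. jog_arm: Moves the arm, as the interface text tells. Its arguments: {"type":"object","properties":{"increments":{"type":"array","items":{"type":"array","items":{"type":"number"}}},"claw":{"type":"number"}},"required":["increments"]}

```bash
ls; mkdir -p pics; cat > h.py <<'E'
import numpy as np, cv2
from bench import arm
from scipy.spatial.transform import Rotation as Ro
def save(p,n): cv2.imwrite('pics/'+n+'.png',p['frame'][:,:,::-1])
def cloud(p):
    d=p['depth'];v,u=np.mgrid[0:480,0:640];K=p['mtx']
    X=np.stack([(u-K[0,2])/K[0,0]*d,(v-K[1,2])/K[1,1]*d,d],-1)
    W=(X-p['t'])@p['R']; W[d==0]=np.nan; return W
E
python3 - <<'E'
from h import *
o=arm.get_obs();print(o)
for n in ['top','side']:
    p=arm.snapshot(n);save(p,n+'0');W=cloud(p);print(n,p['mtx'].tolist(),p['R'].tolist(),p['t'].tolist())
    for t in ['tray','holder','rake','rake_grip','deck','chip1','valve_spring_a']:
        ms=arm.mark_of(p,t)
        print(t,[(np.round(m['at']).tolist(),round(m['confidence'],2),np.round(W[int(np.clip(m['at'][1],0,479)),int(np.clip(m['at'][0],0,639))],3).tolist()) for m in ms])
E
```

```text
pics
{'t': 0.0, 'joint_positions': array([ 1.08550017,  0.4267366 ,  0.07384731,  1.60663592, -0.03412157,
        1.11081522, -0.06706498]), 'joint_vel': array([ 6.63283149e-04,  4.69859895e-04, -2.23128603e-03,  1.13157527e-03,
        1.90455595e-03,  7.79244021e-04, -5.47462686e-05]), 'tau': array([-5.00756614e-04, -9.49801683e+01,  3.76069576e+00, -4.63499880e+01,
        1.92159461e-02,  9.94741829e-03, -4.23039864e-05]), 'position': array([ 0.22224681, -0.63686061,  0.1973947 ]), 'ee_rot': array([ 9.85938300e-01,  1.67108415e-01, -1.50121394e-04, -6.50794304e-04]), 'wrist_force': array([ 0.07818696, -0.57059543, -0.3249057 ]), 'wrist_torque': array([ 0.03123885, -0.03236123, -0.00867844]), 'grasp_force': 0.0, 'width': 0.08525662658214381}
top [[512.1773558630426, 0.0, 319.77272619160806], [0.0, 512.1773558630426, 227.05109798173206], [0.0, 0.0, 1.0]] [[-0.013328866360797569, -0.999910726193922, -0.0009385967606739798], [-0.9913244717356957, 0.0133371520218674, -0.13075898483045006], [0.13075982968587968, -0.0008124150963306377, -0.9914137415439787]] [0.2277374057717291, 0.6101
[... 1530 characters left out ...]
8.0, 204.0], 0.74, [0.512, 0.501, 0.001]), ([261.0, 226.0], 0.66, [0.479, 0.374, 0.026])]
rake_grip [([279.0, 167.0], 0.98, [0.521, 0.486, 0.109]), ([258.0, 192.0], 0.67, [0.482, 0.376, 0.112])]
deck []
chip1 [([359.0, 391.0], 0.71, [0.637, -0.06, 0.037]), ([376.0, 362.0], 0.69, [0.667, -0.012, 0.037]), ([386.0, 358.0], 0.67, [0.684, -0.001, 0.033]), ([355.0, 372.0], 0.62, [0.634, -0.026, 0.038]), ([369.0, 344.0], 0.59, [0.664, 0.026, 0.036]), ([393.0, 373.0], 0.54, [0.691, -0.031, 0.036]), ([359.0, 354.0], 0.52, [0.644, 0.008, 0.034]), ([376.0, 384.0], 0.46, [0.663, -0.046, 0.033])]
valve_spring_a [([388.0, 255.0], 0.79, [0.738, 0.267, 0.014]), ([355.0, 233.0], 0.56, [0.683, 0.366, 0.001])]
```

View pics/top0.png

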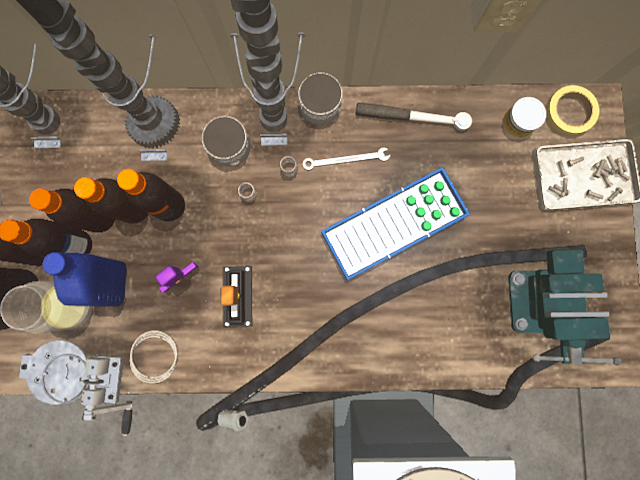

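View pics/side0.png

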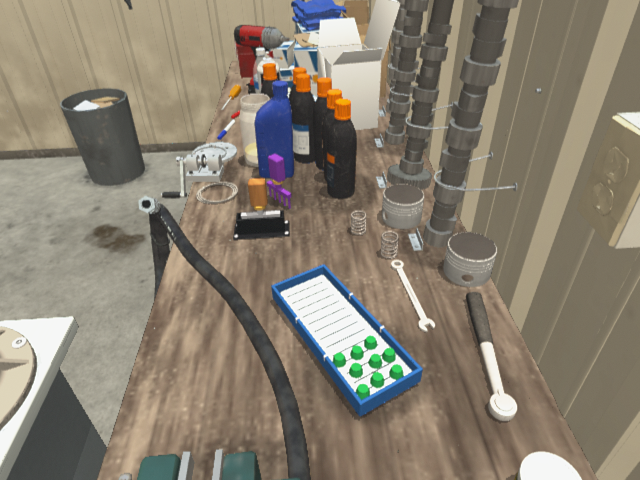

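The top view shows the orange-handled rake in the black holder at about (229,296) and its purple look-alike at (175,278). The tray is centred near (395,224), with the chips at its right-hand end (-y), and the springs are at (247,193) and (288,167). The side view agrees. Next I'll fit exact poses from colour and depth.

```bash
cat > fit.py <<'E'
from h import *
def rect(pts):
    (c,s,a)=cv2.minAreaRect((pts[:,:2]*1000).astype(np.float32)); return np.round(c,1),np.round(s,1),round(a,2)
for n in ['top','side']:
    p=arm.snapshot(n);W=cloud(p);hsv=cv2.cvtColor(p['frame'],cv2.COLOR_RGB2HSV);H,S,V=cv2.split(hsv)
    x,y,z=W[...,0],W[...,1],W[...,2]
    nt=(abs(x-.62)<.15)&(abs(y-.06)<.22)
    m=nt&(H>98)&(H<125)&(S>120)&(z>.034)&(z<.046)
    print(n,'rim',rect(W[m]),m.sum(),np.nanmedian(z[m]))
    w=nt&(S<60)&(V>150)&(z>.012)&(z<.032)
    P=W[w];c=P.mean(0)
    A=np.c_[P[:,:2]-c[:2],np.ones(len(P))]
    for _ in range(3):
        sol=np.linalg.lstsq(A,P[:,2],rcond=None)[0];r=P[:,2]-A@sol;k=abs(r)<.004;P,A=P[k],A[k]
    print(' deck',c.round(4),'plane',sol.round(4),len(P))
    g=nt&(H>45)&(H<85)&(S>100)&(z>.015)
    print(' chips z',np.nanpercentile(z[g],[5,50,95]).round(4))
    hb=(abs(x-.475)<.09)&(abs(y-.375)<.06)&(z>.036)&(z<.047)
    print(' holder',rect(W[hb]),hb.sum(),np.nanmedian(z[hb]))
    hd=(abs(x-.475)<.06)&(abs(y-.375)<.06)&(z>.1)
    q=W[hd];top=q[q[:,2]>np.percentile(q[:,2],95)-.006]
    print(' handle top',rect(top),len(top),np.percentile(q[:,2],[50,95]),'all',rect(q))
    bar=(abs(x-.475)<.07)&(abs(y-.375)<.06)&(z>.047)&(z<.062)
    print(' head',bar.sum(),rect(W[bar]),p['frame'][bar].mean(0))
E
python3 fit.py
```

```text
top rim (array([621. ,  67.4]), array([111.6, 281.4]), 27.24) 942 0.038842357591748554
 deck [0.6161 0.0771 0.0206] plane [ 0.0044 -0.0102  0.0206] 5281
 chips z [0.0283 0.0345 0.0384]
 holder (array([476.6, 390.9]), array([102. ,  29.1]), 0.18) 368 0.04141055539328163
 handle top (array([479.3, 390.3]), array([34.4, 23.8]), 1.24) 236 [0.12593335 0.12910342] all (array([479.1, 390.6]), array([24.6, 34.9]), 89.83)
 head 67 (array([478.4, 386.6]), array([81.5, 17.6]), 0.56) [226.05970149 223.50746269 221.        ]
side rim (array([620.2,  66.7]), array([113.3, 282.5]), 27.18) 1829 0.039848657322513956
 deck [0.6191 0.077  0.0225] plane [ 0.003  -0.0104  0.0225] 5419
 chips z [0.027  0.0359 0.0385]
 holder (array([476.9, 390.1]), array([102.4,  34.1]), 1.29) 340 0.04236349098182307
 handle top (array([479.7, 386.9]), array([34.7, 20.5]), 2.11) 114 [0.11973929 0.12989739] all (array([479.1, 386. ]), array([36. , 22.4]), 2.61)
 head 143 (array([478.8, 389.1]), array([81.8, 15.4]), 0.24) [189.91608392 186.6993007  183.1958042 ]
```

```bash
cat > plan.py <<'E'
from h import *
def T(w): # x,y,z,yaw deg of tool y in world, tool down
    a=np.radians(w[3]); y=np.array([np.cos(a),np.sin(a),0]); z=np.array([0,0,-1.]); x=np.cross(y,z)
    return np.array(w[:3],float),np.stack([x,y,z],1)
def incs(ws,cur=None):
    if cur is None:
        o=arm.get_obs(); p,R=o['position'],Ro.from_quat(o['ee_rot']).as_matrix()
    else: p,R=T(cur)
    for w in ws:
        q,Q=T(w); d=R.T@(q-p); r=Ro.from_matrix(R.T@Q).as_rotvec(degrees=True)
        print(np.round(d,4).tolist(),np.round(r,2).tolist(),'rows',round(np.linalg.norm(d)/.0417,1),round(np.linalg.norm(r)/7.16,1)); p,R=q,Q
TC=np.array([.6206,.067]);TY=27.2
def tr(x,y):
    a=np.radians(TY);return TC+x*np.array([np.cos(a),np.sin(a)])+y*np.array([-np.sin(a),np.cos(a)])
def chips(names=('top','side'),ztop=.0365):
    for n in names:
        p=arm.snapshot(n);K,R,t=p['mtx'],p['R'],p['t'];hsv=cv2.cvtColor(p['frame'],cv2.COLOR_RGB2HSV)
        W=cloud(p)
        g=((hsv[...,0]>45)&(hsv[...,0]<85)&(hsv[...,1]>100)&(abs(W[...,0]-.62)<.16)&(abs(W[...,1]-.06)<.2)).astype(np.uint8)
        N,_,st,ce=cv2.connectedComponentsWithStats(g)
        out=[]
        for i in range(1,N):
            if st[i,4]<12: continue
            ray=R.T@np.array([(ce[i][0]-K[0,2])/K[0,0],(ce[i][1]-K[1,2])/K[1,1],1]);C=-R.T@t
            X=C+ray*(ztop-.006-C[2])/ray[2]
            a=np.radians(TY);d=X[:2]-TC
            out.append((round(1000*(d@[-np.sin(a),np.cos(a)])),round(1000*(d@[np.cos(a),np.sin(a)])),int(st[i,4])))
        print(n,'(y,x,area)',sorted(out))
E
python3 - <<'E'
from plan import *
chips()
p=arm.snapshot('top');W=cloud(p)
z=W[...,2]
for nm,b in [('vise',(.35,.7,-.45,-.15)),('tray rt',(.3,.8,-.15,.3)),('spr',(.65,.8,.25,.42)),('all',(.3,.75,-.6,.5))]:
    m=(W[...,0]>b[0])&(W[...,0]<b[1])&(W[...,1]>b[2])&(W[...,1]<b[3]);print(nm,np.nanmax(z[m]))
def P(az,r,z,yaw): a=np.radians(az);return (r*np.cos(a),r*np.sin(a),z,yaw)
incs([P(-45,.65,.3,-30),P(-18,.65,.3,10),P(10,.65,.3,50),P(33,.63,.3,80),(.479,.390,.25,90.5)])
E
```

```text
top (y,x,area) [(-118, -36, 66), (-117, 25, 68), (-114, -6, 67), (-87, 35, 65), (-85, 11, 67), (-83, -23, 66), (-57, -4, 65), (-53, -34, 67), (-52, 26, 63)]
side (y,x,area) [(-119, -36, 147), (-118, 25, 151), (-114, -8, 160), (-87, 35, 147), (-86, 10, 143), (-84, -25, 147), (-58, -5, 137), (-55, -36, 138), (-53, 24, 127)]
vise 0.14952916927209253
tray rt 0.050692223642935734
spr 0.06819566107222381
all 0.14952916927209253
[0.2825, -0.0896, -0.1019] [-0.0, -0.0, -40.76] rows 7.5 5.7
[0.3034, 0.0079, 0.0] [0.0, 0.0, -40.0] rows 7.3 5.6
[0.3052, 0.0761, 0.0] [0.0, 0.0, -40.0] rows 7.5 5.6
[0.2336, 0.1045, 0.0] [0.0, 0.0, -30.0] rows 6.1 4.2
[0.0568, 0.0376, 0.05] [0.0, 0.0, -10.5] rows 2.0 1.5
```

Careful with the scale: shifts go in shares of 0.5 m and turns go in shares of 90 degrees. That gives: 0.2825 m / 0.5 = 0.565, -0.1019 m / 0.5 = -0.2038, -40.76 degrees / 90 = -0.4529.

>>> jog_arm([
  [0.565, -0.1792, -0.2038, 0, 0, -0.4529],
  [0.565, -0.1792, -0.2038, 0, 0, -0.4529],
  [0.565, -0.1792, -0.2038, 0, 0, -0.4529],
  [0.565, -0.1792, -0.2038, 0, 0, -0.4529],
  [0.565, -0.1792, -0.2038, 0, 0, -0.4529],
  [0.565, -0.1792, -0.2038, 0, 0, -0.4529],
  [0.565, -0.1792, -0.2038, 0, 0, -0.4529],
  [0.565, -0.1792, -0.2038, 0, 0, -0.4529],
], claw=0.055)

```text
t: 1.72
position: [0.464, -0.456, 0.3019]
ee_rot: [0.865, 0.502, 0.001, 0.001]
wrist_force: [0.5, 0.6, 0.0]
width: 0.0551
grasp_force: 0.0
```

Scaled: 0.3034 m / 0.5 = 0.6068, 0.0079 m / 0.5 = 0.0158, -40 degrees / 90 = -0.4444.

>>> jog_arm([
  [0.6068, 0.0158, 0, 0, 0, -0.4444],
  [0.6068, 0.0158, 0, 0, 0, -0.4444],
  [0.6068, 0.0158, 0, 0, 0, -0.4444],
  [0.6068, 0.0158, 0, 0, 0, -0.4444],
  [0.6068, 0.0158, 0, 0, 0, -0.4444],
  [0.6068, 0.0158, 0, 0, 0, -0.4444],
  [0.6068, 0.0158, 0, 0, 0, -0.4444],
  [0.6068, 0.0158, 0, 0, 0, -0.4444],
])

```text
t: 2.38
position: [0.6209, -0.1936, 0.3001]
ee_rot: [0.64, 0.768, 0.001, -0.0]
wrist_force: [0.3, 1.0, -0.0]
width: 0.0549
grasp_force: 0.0
```

```bash
python3 - <<'E'
from plan import *
o=arm.get_obs();print(o['position'],o['joint_positions'],o['width'])
def P(az,r,z,yaw): a=np.radians(az);return (r*np.cos(a),r*np.sin(a),z,yaw)
incs([P(10,.65,.3,50),P(33,.63,.3,80),(.479,.390,.2,90.5)])
# best set-down in gap 2/3
c2=np.array([[-86.5,35],[-85.5,10.5],[-83.5,-24]]);c3=np.array([[-57.5,-4.5],[-54,-35],[-52.5,25]])
C=np.r_[c2,c3];best=[]
for xs in range(-6,7,2):
  for yw in range(-5,6):
    for y in np.arange(-76,-65,.5):
      a=np.radians(yw);cl=99
      for tx in (-38,-19,0,19,38):
        for gx in(-2.5,0,2.5):
          for gy in(-2,2):
            X,Y=xs+(tx+gx)*np.cos(a)-gy*np.sin(a),y+(tx+gx)*np.sin(a)+gy*np.cos(a)
            cl=min(cl,(np.hypot(C[:,0]-Y,0)*0+np.hypot(C[:,1]-X,C[:,0]-Y)).min()-11)
      best.append((round(cl,2),xs,yw,y))
print(sorted(best)[-8:], [b for b in best if b[1]==0 and b[2]==0 and b[0]>-1])
E
```

```text
[ 0.62093231 -0.19356236  0.30012677] [ 0.50655354  0.34516338 -0.40084274  1.516134    0.13417366  1.30716833
  0.27379759] 0.054929859715329314
[0.2979, 0.0743, 0.001] [0.14, -0.1, -39.59] rows 7.4 5.5
[0.2336, 0.1045, 0.0] [0.0, 0.0, -30.0] rows 6.1 4.2
[0.0568, 0.0376, 0.1] [0.0, 0.0, -10.5] rows 2.9 1.5
[(np.float64(1.46), 4, -3, np.float64(-70.5)), (np.float64(1.48), 4, 1, np.float64(-70.5)), (np.float64(1.49), 4, -2, np.float64(-70.5)), (np.float64(1.51), 4, -1, np.float64(-70.5)), (np.float64(1.53), 4, -2, np.float64(-71.5)), (np.float64(1.53), 4, 0, np.float64(-70.5)), (np.float64(1.65), 4, -1, np.float64(-71.0)), (np.float64(1.93), 4, -2, np.float64(-71.0))] [(np.float64(-0.69), 0, 0, np.float64(-71.5)), (np.float64(-0.21), 0, 0, np.float64(-71.0)), (np.float64(0.18), 0, 0, np.float64(-70.5)), (np.float64(-0.31), 0, 0, np.float64(-70.0)), (np.float64(-0.8), 0, 0, np.float64(-69.5))]
```

Scaled: 0.298 m / 0.5 = 0.596, 0.0743 m / 0.5 = 0.1486, -39.6 degrees / 90 = -0.44.

>>> jog_arm([
  [0.596, 0.1486, 0.002, 0, 0, -0.44],
  [0.596, 0.1486, 0.002, 0, 0, -0.44],
  [0.596, 0.1486, 0.002, 0, 0, -0.44],
  [0.596, 0.1486, 0.002, 0, 0, -0.44],
  [0.596, 0.1486, 0.002, 0, 0, -0.44],
  [0.596, 0.1486, 0.002, 0, 0, -0.44],
  [0.596, 0.1486, 0.002, 0, 0, -0.44],
  [0.596, 0.1486, 0.002, 0, 0, -0.44],
])

```text
t: 3.05
position: [0.6387, 0.1123, 0.2993]
ee_rot: [0.342, 0.94, 0.001, -0.0]
wrist_force: [0.0, 0.6, 0.2]
width: 0.0551
grasp_force: 0.0
```

Scaled: 0.2336 m / 0.5 = 0.4672, 0.1045 m / 0.5 = 0.209, -30 degrees / 90 = -0.3333.

>>> jog_arm([
  [0.4672, 0.209, 0, 0, 0, -0.3333],
  [0.4672, 0.209, 0, 0, 0, -0.3333],
  [0.4672, 0.209, 0, 0, 0, -0.3333],
  [0.4672, 0.209, 0, 0, 0, -0.3333],
  [0.4672, 0.209, 0, 0, 0, -0.3333],
  [0.4672, 0.209, 0, 0, 0, -0.3333],
  [0.4672, 0.209, 0, 0, 0, -0.3333],
])

```text
t: 3.63
position: [0.5246, 0.3436, 0.2997]
ee_rot: [0.087, 0.996, 0.001, -0.001]
wrist_force: [-0.3, 1.0, 0.0]
width: 0.055
grasp_force: 0.0
```

Scaled: 0.1 m / 0.5 = 0.2, 0.0568 m / 0.5 = 0.1136, -10.5 degrees / 90 = -0.1167.

>>> jog_arm([
  [0.1136, 0.0752, 0.2, 0, 0, -0.1167],
  [0.1136, 0.0752, 0.2, 0, 0, -0.1167],
  [0.1136, 0.0752, 0.2, 0, 0, -0.1167],
  [0.1136, 0.0752, 0.2, 0, 0, -0.1167],
  [0.1136, 0.0752, 0.2, 0, 0, -0.1167],
  [0.1136, 0.0752, 0.2, 0, 0, -0.1167],
])

```text
t: 4.13
position: [0.4811, 0.3836, 0.1997]
ee_rot: [-0.0, 1.0, 0.0, 0.0]
wrist_force: [1.1, 0.1, -0.8]
width: 0.0551
grasp_force: 0.0
```

```bash
python3 - <<'E'
from plan import *
o=arm.get_obs();print(o['position'],o['joint_positions'],o['width'])
incs([(.479,.390,.13,90.5),(.479,.390,.082,90.5)])
p=arm.snapshot('wrist');save(p,'wr1');print(p['mtx'].tolist())
for t in ['rake_grip','holder']: print([(np.round(m['at']).tolist(),round(m['confidence'],2)) for m in arm.mark_of(p,t)])
E
sed -n 1,99p fit.py | python3 - | grep -E "hand|head|holder"
```

```text
[0.48114842 0.3836336  0.1996737 ] [-0.14692483  0.44433981 -0.83159643  1.70394881  0.35562654  1.15130164
  0.4942781 ] 0.05513307353624614
[0.0022, 0.0064, 0.0697] [0.01, 0.03, -0.44] rows 1.7 0.1
[0.0, 0.0, 0.048] [0.0, 0.0, 0.0] rows 1.2 0.0
[[371.64829954431775, 0.0, 316.8304134715561], [0.0, 371.64829954431775, 232.9038602878253], [0.0, 0.0, 1.0]]
[([314.0, 219.0], 0.93), ([44.0, 317.0], 0.66), ([457.0, 261.0], 0.57)]
[([53.0, 349.0], 0.74), ([324.0, 191.0], 0.6), ([62.0, 338.0], 0.39)]
 holder (array([525.3, 387.7]), array([32.5, 13.6]), 60.01) 54 0.041270180970113965
 handle top (array([443.3, 329.4]), array([56.7, 28.8]), 0.22) 1784 [0.63571074 0.65809408] all (array([475., 375.]), array([120., 120.]), 0.01)
 head 3 (array([517.4, 384.9]), array([5.8, 1.3]), 70.55) [204. 203. 201.]
 holder (array([477. , 389.7]), array([ 36.4, 102.4]), 89.5) 336 0.04239130997533641
 handle top (array([481.2, 357.3]), array([90.4, 44.2]), 1.82) 499 [0.39802853 0.46378794] all (array([484.7, 369.6]), array([90.1, 94.1]), 37.28)
 head 136 (array([478.8, 385.4]), array([82. , 14.3]), 1.63) [190.97794118 187.79411765 184.31617647]
```

View pics/wr1.png

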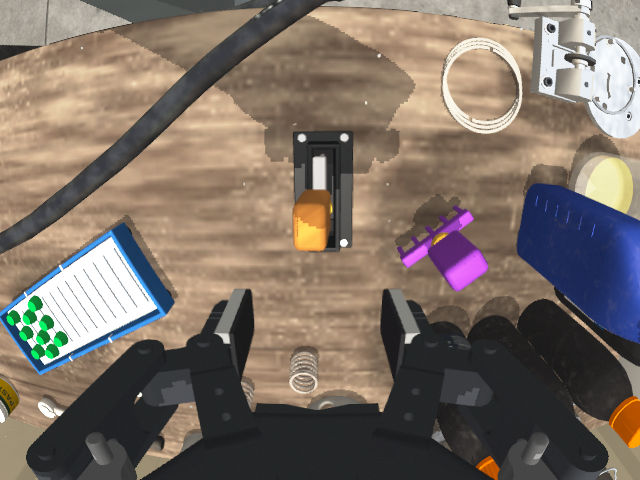

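The wrist view shows the orange handle at (312,220) between the open fingers. The holder is under it and the purple look-alike at (440,245) is clear.

Scaled: 0.1177 m / 0.5 = 0.2354, 0.0697 m / 0.5 = 0.1394, -0.4 degrees / 90 = -0.0044.

>>> jog_arm([
  [0.0044, 0.0128, 0.1394, 0, 0, -0.0044],
  [0.0044, 0.0128, 0.1394, 0, 0, -0.0044],
  [0.0044, 0.0128, 0.1394, 0, 0, -0.0044],
  [0.0044, 0.0128, 0.2354, 0, 0, -0.0044],
  [0.0044, 0.0128, 0.2354, 0, 0, -0.0044],
  [0.0044, 0.0128, 0.2354, 0, 0, -0.0044],
])

```text
t: 4.88
position: [0.4778, 0.3893, 0.0809]
ee_rot: [-0.004, 1.0, -0.001, -0.001]
wrist_force: [0.2, -0.6, 0.8]
width: 0.0548
grasp_force: 0.0
```

>>> jog_arm([
  [0, 0, 0, 0, 0, 0],
  [0, 0, 0, 0, 0, 0],
  [0, 0, 0, 0, 0, 0],
  [0, 0, 0, 0, 0, 0],
  [0, 0, 0, 0, 0, 0],
  [0, 0, 0, 0, 0, 0],
  [0, 0, 0, 0, 0, 0],
  [0, 0, 0, 0, 0, 0],
], claw=0.0)

```text
t: 5.55
position: [0.4792, 0.3911, 0.0838]
ee_rot: [-0.004, 1.0, 0.001, 0.001]
wrist_force: [-0.7, -0.0, 9.6]
width: 0.0221
grasp_force: 59.0
```

>>> jog_arm([
  [0, 0, -0.04, 0, 0, 0],
  [0, 0, -0.08, 0, 0, 0],
  [0, 0, -0.14, 0, 0, 0],
  [0, 0, -0.2, 0, 0, 0],
  [0, 0, -0.24, 0, 0, 0],
  [0, 0, -0.24, 0, 0, 0],
  [0, 0, -0.24, 0, 0, 0],
])

```text
t: 6.13
position: [0.4787, 0.3905, 0.2031]
ee_rot: [-0.004, 1.0, 0.001, 0.001]
wrist_force: [-0.2, -0.3, -4.6]
width: 0.0226
grasp_force: 60.1
```

```bash
python3 - <<'E'
from plan import *
a=tr(.004,-.071);print(a)
m=(np.array([.479,.3905])+a)/2
incs([(m[0],m[1],.19,103),(a[0],a[1],.17,116.2)])
E
```

```text
[0.65661162 0.00567983]
[-0.0875, -0.1932, 0.0131] [0.06, 0.16, -12.52] rows 5.1 1.7
[-0.0432, -0.2075, 0.02] [0.0, 0.0, -13.2] rows 5.1 1.8
```

Scaled: -0.1932 m / 0.5 = -0.3864, -0.0875 m / 0.5 = -0.175, -12.5 degrees / 90 = -0.1389.

>>> jog_arm([
  [-0.045, -0.0966, 0.008, 0, 0, -0.0333],
  [-0.09, -0.1932, 0.016, 0, 0, -0.0722],
  [-0.1314, -0.2898, 0.02, 0, 0, -0.1056],
  [-0.175, -0.3864, 0.0262, 0, 0, -0.1389],
  [-0.175, -0.3864, 0.0262, 0, 0, -0.1389],
  [-0.175, -0.3864, 0.0262, 0, 0, -0.1389],
])

```text
t: 6.63
position: [0.5701, 0.1884, 0.186]
ee_rot: [-0.109, 0.994, -0.002, -0.001]
wrist_force: [0.9, -1.4, -3.1]
width: 0.0224
grasp_force: 60.4
```

Scaled: -0.2075 m / 0.5 = -0.415, -0.19 m / 0.5 = -0.38, -13.2 degrees / 90 = -0.1467.

>>> jog_arm([
  [-0.02, -0.1, 0.01, 0, 0, -0.0333],
  [-0.04, -0.2, 0.02, 0, 0, -0.0667],
  [-0.06, -0.3, 0.03, 0, 0, -0.1],
  [-0.08, -0.38, 0.036, 0, 0, -0.1333],
  [-0.0864, -0.415, 0.04, 0, 0, -0.1467],
  [-0.0864, -0.415, 0.04, 0, 0, -0.1467],
  [-0.0864, -0.415, 0.04, 0, 0, -0.1467],
  [-0.0864, -0.415, 0.04, 0, 0, -0.1467],
])

```text
t: 7.3
position: [0.6554, 0.0052, 0.1671]
ee_rot: [-0.226, 0.974, 0.001, -0.001]
wrist_force: [0.3, 1.4, -1.7]
width: 0.0225
grasp_force: 60.6
```

>>> jog_arm([
  [0, 0, 0, 0, 0, 0],
  [0, 0, 0, 0, 0, 0],
  [0, 0, 0, 0, 0, 0],
])

```text
t: 7.55
position: [0.6558, 0.0065, 0.1684]
ee_rot: [-0.227, 0.974, -0.0, 0.0]
wrist_force: [0.5, -0.7, -3.2]
width: 0.0222
grasp_force: 60.6
```

```bash
python3 - <<'E'
from plan import *
a=tr(.004,-.071)
fs=[]
for i in range(3):
    p=arm.snapshot(['side','side','wrist'][i]);o=arm.get_obs();fs.append(o['wrist_force'])
    if i==1:
        save(p,'s1');W=cloud(p);q=W.reshape(-1,3);pos=o['position'];an=np.radians(116.2)
        d=q[:,:2]-pos[:2];ly=d@[np.cos(an),np.sin(an)];lx=d@[np.sin(an),-np.cos(an)]*-1
        # lx along rake x (=tray x dir)
        k=(abs(lx)<.06)&(abs(ly)<.04)&(q[:,2]<pos[2]+.02)&(q[:,2]>.055)
        f=p['frame'].reshape(-1,3)[k];P=np.c_[lx,ly,q[:,2]-pos[2]][k];b=f.min(1)>110
        print('tip-ish min z',np.percentile(P[:,2],[0,2,5,20]).round(4),k.sum())
        for z0 in np.arange(-.085,.02,.01):
            s=(P[:,2]>z0)&(P[:,2]<=z0+.01);
            if s.sum()>3: print(round(z0,3),s.sum(),'x',np.percentile(P[s,0],[2,98]).round(4),'y',np.percentile(P[s,1],[2,50,98]).round(4))
print(np.round(fs,2),o['position'],Ro.from_quat(o['ee_rot']).as_matrix().round(4).tolist(),o['width'],o['wrist_torque'])
incs([(a[0],a[1],.11,116.2)])
E
```

```text
tip-ish min z [-0.0778 -0.0736 -0.0687 -0.0442] 1338
-0.085 16 x [-0.0389  0.0399] y [-0.0008 -0.0002  0.0018]
-0.075 83 x [-0.0395  0.0406] y [-0.0022 -0.001   0.002 ]
-0.065 96 x [-0.0389  0.0407] y [-0.0021 -0.0008  0.0019]
-0.055 49 x [-0.0386  0.0411] y [-0.0048 -0.0013  0.0008]
-0.045 410 x [-0.0396  0.0419] y [-0.006  -0.0042  0.0061]
-0.035 145 x [-0.0369  0.0395] y [-0.006  -0.0017  0.0046]
-0.025 44 x [-0.0067  0.0131] y [-0.0122 -0.0096  0.0025]
-0.015 97 x [-0.0149  0.0181] y [-0.0119 -0.0098  0.0064]
-0.005 158 x [-0.0155  0.0183] y [-0.0119 -0.0101  0.0082]
0.005 157 x [-0.0144  0.0185] y [-0.0116 -0.01    0.0092]
0.015 83 x [-0.0151  0.0185] y [-0.0113 -0.0099  0.0071]
[[ 0.36  0.24 -2.99]
 [-0.48 -0.36 -2.61]
 [-0.4   0.26 -1.91]] [0.65599049 0.00585321 0.16840357] [[-0.897, -0.4421, 0.0002], [-0.4421, 0.897, -0.0001], [-0.0002, -0.0002, -1.0]] 0.021996046882834134 [ 0.04037735 -0.03175588 -0.02565177]
[-0.0005, -0.0004, 0.0584] [-0.01, 0.01, 0.04] rows 1.4 0.0
```

View pics/s1.png

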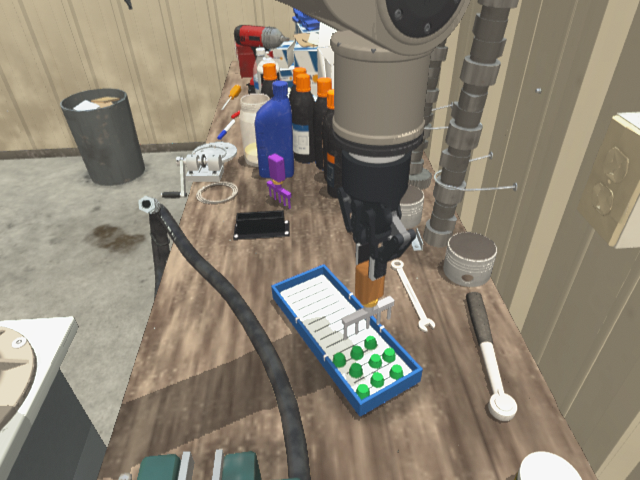

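The rake hangs upright. Its tips are about 78 mm below the TCP, between rows 2 and 3. Now I'll lower it gently.

Scaled: 0.065 m / 0.5 = 0.13, 0.064 m / 0.5 = 0.128.

>>> jog_arm([
  [-0.001, 0, 0.04, 0, 0, 0],
  [-0.001, 0, 0.08, 0, 0, 0],
  [-0.001, 0, 0.11, 0, 0, 0],
  [-0.001, 0, 0.124, 0, 0, 0],
  [-0.001, 0, 0.128, 0, 0, 0],
  [-0.001, 0, 0.13, 0, 0, 0],
  [-0.001, 0, 0.13, 0, 0, 0],
])

```text
t: 8.28
position: [0.657, 0.0057, 0.1039]
ee_rot: [-0.227, 0.974, -0.0, 0.0]
wrist_force: [-0.6, 0.4, -2.8]
width: 0.0221
grasp_force: 60.5
```

Scaled: 0.003 m / 0.5 = 0.006, 0.002 m / 0.5 = 0.004.

>>> jog_arm([
  [0, 0, 0.002, 0, 0, 0],
  [0, 0, 0.004, 0, 0, 0],
  [0, 0, 0.006, 0, 0, 0],
  [0, 0, 0.006, 0, 0, 0],
])

```text
t: 8.62
position: [0.6566, 0.0054, 0.1003]
ee_rot: [-0.227, 0.974, -0.0, 0.0]
wrist_force: [-0.4, 0.9, -2.6]
width: 0.022
grasp_force: 60.6
```

```bash
cat > st.py <<'E'
from plan import *
def st(n=3):
    F=[];
    for i in range(n): arm.snapshot('wrist');o=arm.get_obs();F.append(o['wrist_force'])
    p=o['position'];a=np.radians(TY);d=p[:2]-TC
    print('t %.2f'%o['t'],'tray xy',(d@[np.cos(a),np.sin(a)]).round(4),(d@[-np.sin(a),np.cos(a)]).round(4),'z',p[2].round(4),'F',np.mean(F,0).round(2),'fz',np.round([f[2] for f in F],1),'tilt',(Ro.from_quat(o['ee_rot']).as_matrix()[:2,2]*1000).round(1),'w',round(o['width'],4))
if __name__=='__main__': st()
E
python3 st.py
```

```text
t 8.77 tray xy 0.0039 -0.0711 z 0.1004 F [-0.01  0.34 -2.4 ] fz [-3.  -1.9 -2.3] tilt [0.1 0. ] w 0.0222
```

Scaled: 0.0015 m / 0.5 = 0.003, 0.0007 m / 0.5 = 0.0014.

>>> jog_arm([
  [0, 0, 0.0014, 0, 0, 0],
  [0, 0, 0.003, 0, 0, 0],
  [0, 0, 0.003, 0, 0, 0],
  [0, 0, 0.003, 0, 0, 0],
])

```text
t: 9.1
position: [0.6566, 0.0055, 0.0988]
ee_rot: [-0.227, 0.974, -0.0, 0.0]
wrist_force: [-0.3, -1.1, -0.3]
width: 0.0223
grasp_force: 60.9
```

```bash
python3 st.py
```

```text
t 9.25 tray xy 0.0039 -0.0711 z 0.0988 F [-0.4  -0.19 -0.26] fz [-0.7  0.1 -0.1] tilt [0.2 0. ] w 0.0219
```

Scaled: 0.011 m / 0.5 = 0.022, 0.007 m / 0.5 = 0.014.

>>> jog_arm([
  [0, 0, 0.0014, 0, 0, 0],
  [0, 0, 0.0028, 0, 0, 0],
  [0, 0, 0.0028, 0, 0, 0],
  [0, 0.006, 0.0026, 0, 0, 0],
  [0, 0.014, 0.0022, 0, 0, 0],
  [0, 0.022, 0.002, 0, 0, 0],
  [0, 0.022, 0.002, 0, 0, 0],
])

```text
t: 9.83
position: [0.6514, 0.0164, 0.098]
ee_rot: [-0.227, 0.974, 0.0, 0.0]
wrist_force: [0.9, -1.4, 2.3]
width: 0.0226
grasp_force: 61.2
```

```bash
python3 st.py
```

```text
t 9.98 tray xy 0.0042 -0.0597 z 0.0979 F [ 0.33 -0.18  2.51] fz [2.5 2.2 2.8] tilt [0.1 0.4] w 0.0221
```

Scaled: 0.029 m / 0.5 = 0.058, -0.0007 m / 0.5 = -0.0014.

>>> jog_arm([
  [0, 0.008, -0.0002, 0, 0, 0],
  [0, 0.018, -0.0006, 0, 0, 0],
  [0, 0.028, -0.0008, 0, 0, 0],
  [0.001, 0.038, -0.001, 0, 0, 0],
  [0.001, 0.048, -0.0012, 0, 0, 0],
  [0.001, 0.058, -0.0014, 0, 0, 0],
  [0.001, 0.058, -0.0014, 0, 0, 0],
])

```text
t: 10.57
position: [0.6379, 0.0426, 0.0986]
ee_rot: [-0.227, 0.974, 0.0, 0.0]
wrist_force: [-0.2, -1.5, 4.0]
width: 0.0221
grasp_force: 61.4
```

```bash
python3 st.py
```

```text
t 10.72 tray xy 0.0042 -0.0306 z 0.0985 F [0.02 0.05 4.3 ] fz [4.  4.7 4.2] tilt [-0.3  0.7] w 0.0222
```

Scaled: 0.022 m / 0.5 = 0.044, 0.019 m / 0.5 = 0.038.

>>> jog_arm([
  [0, 0.006, -0.0006, 0, 0, 0],
  [0, 0.014, -0.0008, 0, 0, 0],
  [0, 0.022, -0.0008, 0, 0, 0],
  [0.001, 0.03, -0.0008, 0, 0, 0],
  [0.001, 0.038, -0.0008, 0, 0, 0],
  [0.001, 0.044, -0.0008, 0, 0, 0],
  [0.001, 0.044, -0.0008, 0, 0, 0],
])

```text
t: 11.3
position: [0.6278, 0.0616, 0.0989]
ee_rot: [-0.227, 0.974, 0.0, -0.0]
wrist_force: [0.4, -1.3, 3.5]
width: 0.0219
grasp_force: 61.3
```

```bash
python3 st.py
```

```text
t 11.45 tray xy 0.004 -0.0087 z 0.0988 F [-0.74 -0.85  4.07] fz [3.5 4.6 4.1] tilt [-0.3  0.5] w 0.0221
```

>>> jog_arm([
  [0, 0.008, 0, 0, 0, 0],
  [0, 0.016, 0, 0, 0, 0],
  [0, 0.024, 0, 0, 0, 0],
  [0.001, 0.032, 0, 0, 0, 0],
  [0.001, 0.04, 0, 0, 0, 0],
  [0.001, 0.048, 0.0002, 0, 0, 0],
  [0.001, 0.056, 0.0004, 0, 0, 0],
  [0.001, 0.056, 0.0004, 0, 0, 0],
])

```text
t: 12.12
position: [0.6149, 0.0868, 0.0986]
ee_rot: [-0.227, 0.974, 0.0, -0.0]
wrist_force: [-0.8, -0.5, 1.6]
width: 0.0223
grasp_force: 61.1
```

```bash
python3 st.py
```

```text
t 12.27 tray xy 0.0039 0.0195 z 0.0985 F [-0.55  1.03  1.81] fz [1.8 1.7 2. ] tilt [-0.5  0.7] w 0.022
```

>>> jog_arm([
  [0, 0.008, 0.0004, 0, 0, 0],
  [0, 0.016, 0.0006, 0, 0, 0],
  [0, 0.024, 0.001, 0, 0, 0],
  [0.001, 0.032, 0.0012, 0, 0, 0],
  [0.001, 0.04, 0.0016, 0, 0, 0],
  [0.001, 0.048, 0.002, 0, 0, 0],
  [0.001, 0.054, 0.0022, 0, 0, 0],
  [0.001, 0.054, 0.0022, 0, 0, 0],
])

```text
t: 12.93
position: [0.6027, 0.1106, 0.0976]
ee_rot: [-0.227, 0.974, 0.0, -0.0]
wrist_force: [0.8, -0.7, 1.6]
width: 0.0227
grasp_force: 61.1
```

```bash
python3 st.py
```

```text
t 13.08 tray xy 0.004 0.0463 z 0.0975 F [-0.3   0.64  2.33] fz [1.6 3.2 2.2] tilt [-0.2  0.5] w 0.022
```

Scaled: 0.018 m / 0.5 = 0.036, 0.004 m / 0.5 = 0.008.

>>> jog_arm([
  [0, 0.008, 0.0004, 0, 0, 0],
  [0, 0.016, 0.0008, 0, 0, 0],
  [0, 0.024, 0.0014, 0, 0, 0],
  [0.001, 0.032, 0.002, 0, 0, 0],
  [0.001, 0.036, 0.0022, 0, 0, 0],
  [0.001, 0.036, 0.0022, 0, 0, 0],
  [0.001, 0.036, 0.0022, 0, 0, 0],
  [0.001, 0.036, 0.0022, 0, 0, 0],
])

```text
t: 13.75
position: [0.5946, 0.1258, 0.0964]
ee_rot: [-0.227, 0.974, 0.0, -0.0]
wrist_force: [-1.0, 0.6, 1.8]
width: 0.0224
grasp_force: 61.1
```

```bash
python3 - <<'E'
from st import *
st();chips(('side','top'))
p=arm.snapshot('side');save(p,'s2')
E
```

```text
t 13.90 tray xy 0.0037 0.0641 z 0.0964 F [-0.96  0.78  1.16] fz [1.1 1.5 0.9] tilt [-0.2  0.4] w 0.022
side (y,x,area) [(-118, -36, 162), (-116, 26, 156), (-113, -6, 161), (-86, 36, 146), (-84, 11, 142), (-83, -24, 147), (66, 33, 40), (67, -5, 47), (75, -40, 77)]
top (y,x,area) [(76, -6, 56), (78, -38, 68), (79, 36, 13)]
```

View pics/s2.png

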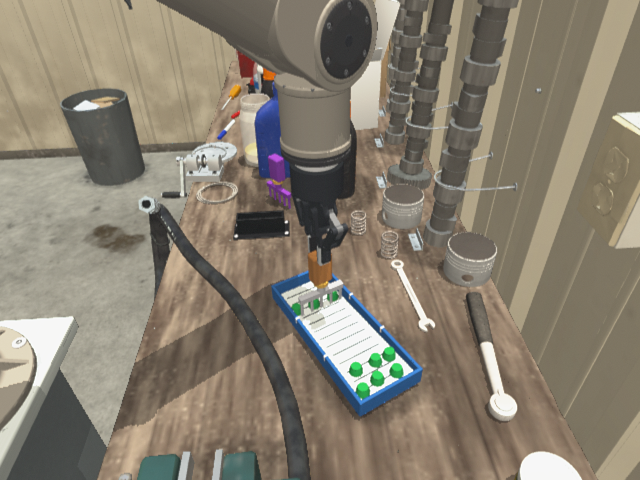

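The side view shows three chips raked to y ≈ +77, just ahead of the teeth. Rows 1 and 2 haven't moved. Next is a second stroke to bring row 2 into the middle third.

```bash
python3 - <<'E'
from st import *
C=np.array([[-118,-36],[-117,25.5],[-114,-7],[-87,35.5],[-85,11],[-83.5,-24]]);best=[]
for xs in range(-6,7,2):
  for yw in range(-3,4):
    for y in np.arange(-105,-95,.5):
      a=np.radians(yw);cl=99
      for tx in (-38,-19,0,19,38):
        for gx in(-2.5,0,2.5):
          for gy in(-2,2):
            X,Y=xs+(tx+gx)*np.cos(a)-gy*np.sin(a),y+(tx+gx)*np.sin(a)+gy*np.cos(a)
            cl=min(cl,np.hypot(C[:,1]-X,C[:,0]-Y).min()-11)
      best.append((round(float(cl),2),xs,yw,float(y)))
print(sorted(best)[-6:],max(b for b in best if b[1:3]==(2,-1)),max(b for b in best if b[1:3]==(4,-1)))
E
```

```text
[(2.07, 6, -2, -100.0), (2.28, 2, -3, -100.5), (2.3, 4, -2, -100.5), (2.35, 6, -3, -100.0), (2.38, 4, -3, -100.5), (2.49, 4, -3, -100.0)] (1.78, 2, -1, -101.0) (1.77, 4, -1, -100.5)
```

Scaled: -0.1646 m / 0.5 = -0.3292, -0.044 m / 0.5 = -0.088, 1 degrees / 90 = 0.0111.

>>> jog_arm([
  [0, -0.002, -0.024, 0, 0, 0],
  [0, -0.002, -0.056, 0, 0, 0],
  [0, -0.002, -0.088, 0, 0, 0],
  [-0.001, -0.07, -0.088, 0, 0, 0.0022],
  [-0.002, -0.15, -0.088, 0, 0, 0.0056],
  [-0.003, -0.23, -0.088, 0, 0, 0.0089],
  [-0.004, -0.3, -0.088, 0, 0, 0.0111],
  [-0.0044, -0.3292, -0.088, 0, 0, 0.0111],
])

```text
t: 14.72
position: [0.6708, -0.0278, 0.1405]
ee_rot: [-0.215, 0.977, -0.001, -0.0]
wrist_force: [-0.2, -0.2, -2.9]
width: 0.0217
grasp_force: 60.6
```

>>> jog_arm([
  [0, 0, 0, 0, 0, 0],
  [0, 0, 0, 0, 0, 0],
  [0, 0, 0, 0, 0, 0],
  [0, 0, 0, 0, 0, 0],
])

```text
t: 15.05
position: [0.669, -0.0198, 0.1408]
ee_rot: [-0.219, 0.976, 0.0, 0.0]
wrist_force: [-0.2, 0.1, -3.8]
width: 0.0221
grasp_force: 60.6
```

```bash
python3 - <<'E'
from st import *
st();chips(('side',))
E
```

```text
t 15.20 tray xy 0.0033 -0.0998 z 0.1407 F [-0.43  0.42 -3.16] fz [-2.9 -3.5 -3. ] tilt [0.1 0. ] w 0.022
side (y,x,area) [(-119, -36, 150), (-118, 25, 152), (-114, -7, 163), (-88, 34, 140), (-86, 10, 143), (-85, -25, 136), (72, 31, 96), (73, -7, 101), (76, -39, 89)]
```

Scaled: 0.0425 m / 0.5 = 0.085, 0.022 m / 0.5 = 0.044.

>>> jog_arm([
  [0, -0.001, 0.02, 0, 0, 0],
  [0, -0.0014, 0.044, 0, 0, 0],
  [0, -0.0014, 0.064, 0, 0, 0],
  [0, -0.0014, 0.074, 0, 0, 0],
  [0, -0.0014, 0.078, 0, 0, 0],
  [0, -0.0014, 0.082, 0, 0, 0],
  [0, -0.0014, 0.085, 0, 0, 0],
  [0, -0.0014, 0.085, 0, 0, 0],
])

```text
t: 15.92
position: [0.6697, -0.0217, 0.098]
ee_rot: [-0.218, 0.976, 0.0, 0.0]
wrist_force: [-2.2, -0.1, 0.6]
width: 0.0221
grasp_force: 61.0
```

```bash
python3 st.py
```

```text
t 16.07 tray xy 0.0032 -0.1014 z 0.0984 F [-1.32 -0.3   0.16] fz [ 0.3  0.4 -0.3] tilt [0.6 0.1] w 0.0222
```

Scaled: 0.026 m / 0.5 = 0.052, 0.0015 m / 0.5 = 0.003.

>>> jog_arm([
  [0, 0, 0.0016, 0, 0, 0],
  [0, 0, 0.003, 0, 0, 0],
  [0.0002, 0.008, 0.003, 0, 0, 0],
  [0.0006, 0.018, 0.0028, 0, 0, 0],
  [0.001, 0.028, 0.0026, 0, 0, 0],
  [0.0014, 0.04, 0.0024, 0, 0, 0],
  [0.0018, 0.052, 0.0022, 0, 0, 0],
  [0.0018, 0.052, 0.0022, 0, 0, 0],
])

```text
t: 16.73
position: [0.6573, 0.0031, 0.0972]
ee_rot: [-0.219, 0.976, 0.0, 0.0]
wrist_force: [1.3, -1.9, 3.7]
width: 0.0221
grasp_force: 61.3
```

```bash
python3 st.py
```

```text
t 16.88 tray xy 0.0033 -0.0747 z 0.097 F [0.1  0.84 3.8 ] fz [4.4 2.9 4. ] tilt [-0.   0.8] w 0.0222
```

>>> jog_arm([
  [0.0002, 0.008, -0.0012, 0, 0, 0],
  [0.0006, 0.018, -0.0018, 0, 0, 0],
  [0.001, 0.028, -0.0024, 0, 0, 0],
  [0.0014, 0.04, -0.0028, 0, 0, 0],
  [0.0016, 0.05, -0.0032, 0, 0, 0],
  [0.002, 0.058, -0.0034, 0, 0, 0],
  [0.002, 0.058, -0.0034, 0, 0, 0],
])

```text
t: 17.47
position: [0.644, 0.0284, 0.0987]
ee_rot: [-0.219, 0.976, 0.0, 0.0]
wrist_force: [0.0, -1.5, 3.1]
width: 0.0224
grasp_force: 61.3
```

```bash
python3 st.py
```

```text
t 17.62 tray xy 0.0031 -0.0459 z 0.0985 F [-0.52 -0.18  3.51] fz [4.3 3.7 2.5] tilt [-0.3  0.7] w 0.0221
```

Scaled: 0.036 m / 0.5 = 0.072, 0.03 m / 0.5 = 0.06.

>>> jog_arm([
  [0.0002, 0.008, -0.0006, 0, 0, 0],
  [0.0006, 0.018, -0.0008, 0, 0, 0],
  [0.001, 0.028, -0.001, 0, 0, 0],
  [0.0014, 0.04, -0.0012, 0, 0, 0],
  [0.0016, 0.05, -0.0012, 0, 0, 0],
  [0.002, 0.06, -0.0012, 0, 0, 0],
  [0.0024, 0.072, -0.0012, 0, 0, 0],
  [0.0024, 0.072, -0.0012, 0, 0, 0],
])

```text
t: 18.28
position: [0.6273, 0.0609, 0.0992]
ee_rot: [-0.219, 0.976, 0.0, -0.0]
wrist_force: [0.7, -1.2, 1.3]
width: 0.0223
grasp_force: 61.1
```

```bash
python3 - <<'E'
from st import *
st();chips()
E
```

```text
t 18.43 tray xy 0.0031 -0.0095 z 0.0991 F [-1.33  1.88  1.96] fz [2.8 1.2 1.9] tilt [-0.5  0.9] w 0.022
top (y,x,area) [(1, 38, 34), (3, -24, 67), (74, 32, 66), (75, -5, 67), (78, -38, 63)]
side (y,x,area) [(-119, -37, 145), (-118, 25, 149), (-114, -8, 161), (-5, 34, 41), (-4, -24, 45), (-4, 15, 41), (-1, 1, 12), (3, -34, 14), (73, -7, 99), (74, 27, 42), (75, -39, 89)]
```

Scaled: -0.1 m / 0.5 = -0.2, -0.09 m / 0.5 = -0.18.

>>> jog_arm([
  [0, -0.003, -0.024, 0, 0, 0],
  [0, -0.003, -0.06, 0, 0, 0],
  [0, -0.003, -0.12, 0, 0, 0],
  [0, -0.003, -0.18, 0, 0, 0],
  [0, -0.003, -0.2, 0, 0, 0],
  [0, -0.003, -0.2, 0, 0, 0],
])

```text
t: 19.03
position: [0.6301, 0.0577, 0.2022]
ee_rot: [-0.218, 0.976, -0.0, 0.002]
wrist_force: [-0.9, 0.6, -3.0]
width: 0.0223
grasp_force: 60.7
```

```bash
python3 - <<'E'
from st import *
incs([(.553,.225,.2,103),(.4787,.3905,.2,90.5)])
E
```

```text
[-0.0013, 0.1842, 0.0019] [-0.08, 0.22, 12.16] rows 4.4 1.7
[0.0352, 0.178, 0.0] [0.0, 0.0, 12.5] rows 4.4 1.7
```

Scaled: 0.1842 m / 0.5 = 0.3684, 0.08 m / 0.5 = 0.16, 12.2 degrees / 90 = 0.1356.

>>> jog_arm([
  [-0.0006, 0.08, 0, 0, 0, 0.0333],
  [-0.0012, 0.16, 0.002, 0, 0, 0.0667],
  [-0.002, 0.24, 0.003, 0, 0, 0.1],
  [-0.0026, 0.31, 0.0038, 0, 0, 0.1222],
  [-0.0026, 0.3684, 0.0038, 0, 0, 0.1356],
  [-0.0026, 0.3684, 0.0038, 0, 0, 0.1356],
])

```text
t: 19.53
position: [0.5475, 0.2309, 0.1965]
ee_rot: [-0.116, 0.993, 0.001, -0.001]
wrist_force: [-0.6, 1.2, -2.5]
width: 0.022
grasp_force: 60.7
```

Scaled: 0.178 m / 0.5 = 0.356, 0.155 m / 0.5 = 0.31, 12.5 degrees / 90 = 0.1389.

>>> jog_arm([
  [0.016, 0.08, 0, 0, 0, 0.0333],
  [0.032, 0.16, 0, 0, 0, 0.0667],
  [0.048, 0.24, 0, 0, 0, 0.1],
  [0.062, 0.31, 0, 0, 0, 0.1222],
  [0.0704, 0.356, 0, 0, 0, 0.1389],
  [0.0704, 0.356, 0, 0, 0, 0.1389],
  [0.0704, 0.356, 0, 0, 0, 0.1389],
  [0.0704, 0.356, 0, 0, 0, 0.1389],
])

```text
t: 20.2
position: [0.4774, 0.3894, 0.196]
ee_rot: [-0.004, 1.0, -0.001, -0.001]
wrist_force: [0.6, -0.0, -2.1]
width: 0.0226
grasp_force: 60.8
```

```bash
python3 - <<'E'
from st import *
st();chips(('side',));incs([(.4787,.3905,.135,90.5)])
p=arm.snapshot('side');save(p,'s3');W=cloud(p);pos=arm.get_obs()['position'];q=W.reshape(-1,3)-pos
k=(abs(q[:,0])<.06)&(abs(q[:,1])<.04)&(q[:,2]<-.03)&(q[:,2]>-.095);P=q[k]
for z0 in (-.085,-.075,-.065,-.055,-.045):
    s=(P[:,2]>z0)&(P[:,2]<=z0+.01)
    if s.sum()>3: print(z0,s.sum(),'x',np.percentile(P[s,0],[2,98]).round(4),'y',np.percentile(P[s,1],[2,50,98]).round(4))
E
```

```text
t 20.35 tray xy 0.0204 0.3517 z 0.1967 F [ 0.19 -0.26 -2.89] fz [-2.8 -2.6 -3.3] tilt [-0.4 -0.8] w 0.0222
side (y,x,area) [(-119, -36, 151), (-118, 25, 153), (-114, -7, 160), (1, -26, 124), (1, 22, 236), (72, 31, 96), (73, -7, 101), (76, -38, 87)]
[-0.0008, 0.0012, 0.0619] [-0.03, -0.01, -0.1] rows 1.5 0.0
-0.085 5 x [-0.0204  0.034 ] y [-0.0027 -0.0007 -0.0002]
-0.075 56 x [-0.0404  0.0399] y [-0.0047 -0.0021  0.0012]
-0.065 55 x [-0.0405  0.0386] y [-0.004  -0.0013  0.0011]
-0.055 60 x [-0.0398  0.0395] y [-0.0067 -0.0029 -0.0002]
-0.045 217 x [-0.0397  0.0397] y [-0.0085 -0.0055  0.0054]
```

View pics/s3.png

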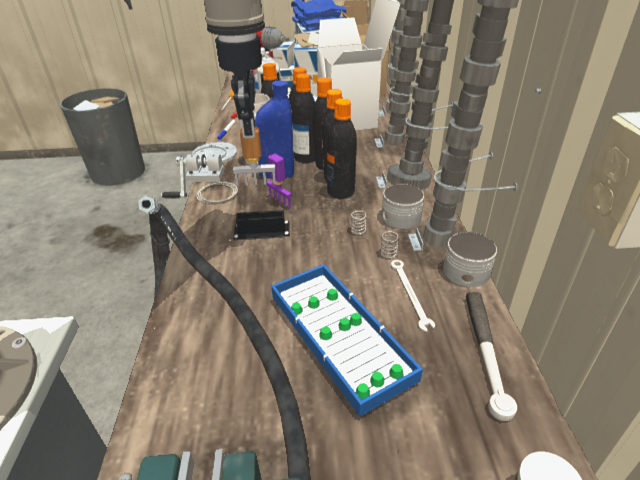

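The side view shows three chips lying flat in each third, with the rake above the holder. Lowering it in now.

>>> jog_arm([
  [0.0008, 0.0024, 0.04, 0, 0, 0],
  [0.0008, 0.0024, 0.09, 0, 0, 0],
  [0.0008, 0.0024, 0.12, 0, 0, 0],
  [0.0008, 0.0024, 0.14, 0, 0, 0],
  [0.0008, 0.0024, 0.156, 0, 0, 0],
  [0.0008, 0.0024, 0.172, 0, 0, 0],
  [0.0008, 0.0024, 0.18, 0, 0, 0],
  [0.0008, 0.0024, 0.18, 0, 0, 0],
])

```text
t: 21.12
position: [0.4767, 0.3917, 0.1068]
ee_rot: [-0.004, 1.0, -0.0, -0.0]
wrist_force: [0.5, -0.4, -3.3]
width: 0.0222
grasp_force: 60.8
```

```bash
python3 st.py; python3 -c "
from plan import *
print(arm.get_obs()['position'])"
```

```text
t 21.27 tray xy 0.0209 0.3548 z 0.1079 F [ 0.47 -0.79 -2.81] fz [-2.2 -2.6 -3.7] tilt [0.7 0.6] w 0.0224
[0.47700985 0.39213662 0.10793625]
```

Scaled: 0.0225 m / 0.5 = 0.045, -0.001 m / 0.5 = -0.002.

>>> jog_arm([
  [-0.001, -0.002, 0.01, 0, 0, 0],
  [-0.001, -0.002, 0.02, 0, 0, 0],
  [-0.001, -0.002, 0.03, 0, 0, 0],
  [-0.001, -0.002, 0.038, 0, 0, 0],
  [-0.001, -0.002, 0.043, 0, 0, 0],
  [-0.001, -0.002, 0.045, 0, 0, 0],
  [-0.001, -0.002, 0.045, 0, 0, 0],
])

```text
t: 21.85
position: [0.4771, 0.3908, 0.0845]
ee_rot: [-0.004, 1.0, -0.0, -0.0]
wrist_force: [-0.4, -0.4, -2.0]
width: 0.0221
grasp_force: 60.8
```

```bash
python3 st.py
```

```text
t 22.00 tray xy 0.0207 0.3536 z 0.085 F [-0.06  0.03 -2.81] fz [-3.5 -2.2 -2.8] tilt [0.3 0.3] w 0.0223
```

Scaled: 0.0012 m / 0.5 = 0.0024, 0.0008 m / 0.5 = 0.0016.

>>> jog_arm([
  [0, 0, 0.0016, 0, 0, 0],
  [0, 0, 0.0024, 0, 0, 0],
  [0, 0, 0.0024, 0, 0, 0],
])

```text
t: 22.25
position: [0.4774, 0.3911, 0.0839]
ee_rot: [-0.004, 1.0, 0.0, 0.0]
wrist_force: [-0.7, 0.4, 2.6]
width: 0.0223
grasp_force: 61.4
```

>>> jog_arm([
  [0, 0, 0, 0, 0, 0],
  [0, 0, 0, 0, 0, 0],
  [0, 0, 0, 0, 0, 0],
  [0, 0, 0, 0, 0, 0],
  [0, 0, 0, 0, 0, 0],
  [0, 0, 0, 0, 0, 0],
], claw=0.055)

```text
t: 22.75
position: [0.4773, 0.3908, 0.0835]
ee_rot: [-0.004, 1.0, 0.0, -0.0]
wrist_force: [0.5, -0.2, 0.1]
width: 0.0552
grasp_force: 0.0
```

Scaled: -0.2 m / 0.5 = -0.4, -0.17 m / 0.5 = -0.34.

>>> jog_arm([
  [0, 0, -0.04, 0, 0, 0],
  [0, 0, -0.1, 0, 0, 0],
  [0, 0, -0.18, 0, 0, 0],
  [0, 0, -0.26, 0, 0, 0],
  [0, 0, -0.34, 0, 0, 0],
  [0, 0, -0.4, 0, 0, 0],
  [0, 0, -0.4, 0, 0, 0],
])

```text
t: 23.33
position: [0.4785, 0.3929, 0.2902]
ee_rot: [-0.004, 1.0, 0.003, 0.003]
wrist_force: [-0.1, 0.5, -0.4]
width: 0.0552
grasp_force: 0.0
```

```bash
python3 - <<'E'
from st import *
chips(('side',))
p=arm.snapshot('side');save(p,'s4');W=cloud(p).reshape(-1,3)
k=(abs(W[:,0]-.477)<.06)&(abs(W[:,1]-.39)<.045)&(W[:,2]>.0)&(W[:,2]<.15);P=W[k]
for z0 in np.arange(.03,.14,.01):
    s=(P[:,2]>z0)&(P[:,2]<=z0+.01)
    if s.sum()>3: print(z0.round(3),s.sum(),'x',np.percentile(P[s,0],[2,98]).round(4),'y',np.percentile(P[s,1],[2,50,98]).round(4),'zmax',P[s,2].max().round(4))
o=arm.get_obs();print(o['position'],o['t'],o['wrist_force'],o['joint_vel'].round(3))
E
```

```text
side (y,x,area) [(-119, -36, 152), (-118, 25, 155), (-114, -7, 160), (1, -26, 123), (1, 22, 238), (72, 31, 96), (73, -7, 101), (76, -38, 87)]
0.03 215 x [0.4293 0.5251] y [0.3738 0.3768 0.4014] zmax 0.0399
0.04 369 x [0.4272 0.5271] y [0.3747 0.389  0.4036] zmax 0.05
0.05 42 x [0.4444 0.5071] y [0.3888 0.3919 0.396 ] zmax 0.0599
0.06 35 x [0.4654 0.4889] y [0.3852 0.3891 0.3949] zmax 0.07
0.07 53 x [0.4605 0.4922] y [0.3855 0.3895 0.3929] zmax 0.0799
0.08 83 x [0.4602 0.4947] y [0.3866 0.3901 0.402 ] zmax 0.09
0.09 74 x [0.4604 0.4937] y [0.3884 0.3913 0.397 ] zmax 0.0998
0.1 84 x [0.4595 0.4946] y [0.39   0.3937 0.4055] zmax 0.1099
0.11 76 x [0.4603 0.4939] y [0.3915 0.3947 0.399 ] zmax 0.1198
0.12 128 x [0.46   0.4941] y [0.3923 0.3985 0.4138] zmax 0.1297
[0.47754005 0.39110538 0.28469473] 23.4333 [-0.85948147 -1.40965065 -0.03974936] [-0.003  0.029  0.014  0.039  0.006 -0.013 -0.004]
```

View pics/s4.png

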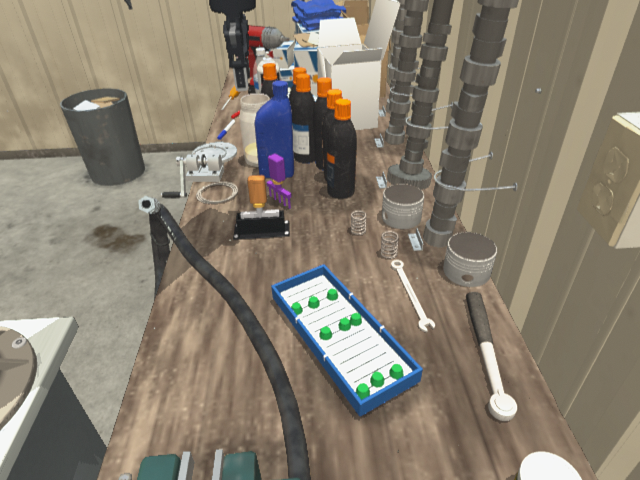

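The rake is home and leaning about 0.1 rad. There are three chips in each third and nothing touches the robot.

>>> jog_arm([
  [0, 0, 0, 0, 0, 0],
  [0, 0, 0, 0, 0, 0],
  [0, 0, 0, 0, 0, 0],
  [0, 0, 0, 0, 0, 0],
  [0, 0, 0, 0, 0, 0],
  [0, 0, 0, 0, 0, 0],
])

```text
t: 23.93
position: [0.4772, 0.3908, 0.2832]
ee_rot: [-0.004, 1.0, -0.0, -0.0]
wrist_force: [0.5, -0.1, 0.0]
width: 0.0549
grasp_force: 0.0
```

```bash
python3 -c "
from bench import arm
print(arm.close_job())"
```

```text
the job is handed in; nothing more can be done
None
```

I raked the chips out to three lying flat in each third, with about 2–7 N on the deck by the wrist-force readings, and stood the rake back in its holder; the job was handed in at about 24 s, and no verdict came back.

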